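# Open the click-dial key safe on the order counter

### The job

Open the small key safe on the counter. Its combination is counted by feel: gently turn the round dial anticlockwise (seen from above) until it meets its stop, then turn it clockwise exactly four clicks, let go, and slide the cover fully open by its black rib, away from the dial. Do not force the dial against its stop or the cover against the lock, and leave the other things on the counter where they are.

Things in the scene. Friction and masses are not known exactly. Their poses are not given: they have to be found in the camera images.
- keysafe: Fixed grey metal box, 120 mm (its x) by 250 mm (its y) by 45 mm high, origin at its underside on the work surface, between dial and cover. The dial stands on its top near the +y end, the sliding cover lies on its top towards the -y end. Two low rails (7 mm high) flank the cover.
- dial_grip (a point): Point on the dial's axis at grip height, 30 mm above the box's top (75 mm above the work surface), at x = 0, y = +60 mm of the box; keeps the box's axes, does not turn. The dial is an upright round fluted aluminium knob without pointer, grip diameter 41 mm, top 42 mm above the box, collar of radius 28 mm, 3 mm high, round its foot. It turns about the vertical.
- dial_foot (a point): Point on the dial's axis at the box's top. Clicks: torque jumps to 0.08 to 0.25 Nm as the dial leaves a hollow, falls to zero at the crest, then the dial pulls itself into the next hollow and holds there. Hollows lie 15 to 25 degrees apart, unevenly, also beyond the fourth; friction 0.01 Nm. It starts one to three clicks from the hollow at its stop (that one is not counted).
- stop_peg: Sprung steel peg hidden in the box, 34 mm from the dial's axis, on which the dial stops when turned anticlockwise. There the torque rises by about 5 Nm per rad on top of the hollow's own, with no fall after it; over about 0.5 Nm counts as forcing. Never visible nor touched by the robot.
- cover_grip (a point): Centre of the upper part of the cover's rib, 27 mm above the box's top (72 mm above the work surface); moves with the cover. The black rib is 12 mm thick (box's y) by 40 mm wide (x), its top 35.5 mm above the box's top; the bare metal plate, 77 by 62 mm, 4.5 mm. Shut, the rib stands at y = -30 mm of the box, 90 mm from the dial's axis. It opens along the box's -y.
- cover (a joint): Opening of the cover in m: 0 shut, 0.055 fully open at its end stop. It stays where it is left; it slides with about 1.5 to 3 N. Unless the dial rests in its fourth hollow a pin in the lock blocks it after 1 to 3 mm.
- tongue: Pin hidden in the box under the cover, carried by the cover, that the lock blocks; only for judging how hard the cover is forced against the lock. Never visible and never touched by the robot.
- dip_white: Lidded dip cup, 69 mm across, 34 mm high, origin under its centre; stands behind the cover end of the safe.
- dip_red: Lidded dip cup, 69 mm across, 34 mm high, origin under its centre; stands behind the dial end of the safe.
- order_pad: Order pad, 152 x 92 x 11 mm, lying to the left of the safe, origin under its centre.
- call_bell: Counter bell, 82 mm across, 67 mm high, to the right of the safe, origin under its centre.
- shaker_cheese: Glass shaker with steel cap, 73 mm across, 119 mm high, at the far left, origin under its centre.
- can_1: Drinks can, 66 mm across, 115 mm high, at the far left, origin under its centre.
- pen_1: Thin black pen, 145 mm long, lying at the far left, origin under its centre.
- card_holder: Clear card holder with cards, 48 x 96 x 57 mm, at the right, origin under its centre.

How it is judged:
On the way, in this order (a step that is already met when the one before it is completed fails the run):
1. the dial has been turned anticlockwise onto its stop, the cover still shut (contact force between stop_peg and anything else above 0.4 N and value of joint cover below 0.006 m), for 0.05 s.
2. the cover has been slid open (value of joint cover above 0.05 m), for 0.1 s.
At the end, for the whole second after the job is handed in: The cover stands open by at least 50 of its 55 mm and is at rest (value of joint cover above 0.05 m and velocity of joint cover between -0.01 and 0.01 m/s); the robot touches nothing.
It fails at once if the dial is forced against its stop (over 14 N on the peg, about 0.5 Nm at the dial) (contact force between stop_peg and anything else above 14 N).
It fails at once if the cover is forced against the lock (over 18 N on its pin) (contact force between tongue and anything else above 18 N).
It fails at once if another thing on the counter is moved by over 30 mm (distance of any of dip_white, dip_red, order_pad, call_bell, shaker_cheese, can_1, pen_1, card_holder from where it was at the start of the episode above 0.03 m).
It also fails if it takes over 64 s, if anything falls off the work surface, if the arm or the gripper's body presses on something with over 40 N, if the wrist force passes 120 N, or if a joint passes its speed limit or range.

### The arm

A 6-joint arm with a two-finger parallel gripper is mounted at the origin on a cart in front of the work surface, level with it; the furniture and walls round the work are solid. World frame = base frame: x ahead of the robot, y to its left, z up, the work surface at z = 0. Lengths are in m, angles in rad, forces in N, time in s.
With the tool pointing down it reaches from about 0.3 to 0.875 m from the base axis. Payload 6.4 kg.
Tool frame: the origin (TCP) lies midway between the tips of the shut fingers; the grasp point (between the pads) lies 19 mm behind it (ctrl.pinch_z is the distance from the TCP to the grasp point, in m); z points along the fingers, y is the line along which they close (so a half turn about z gives the same grasp; the last joint's range is limited). The gripper opens to 85 mm and grips with 20 to 120 N. Pads are 22 mm wide; open, the fingers measure 114 mm over their backs; the gripper's body (76 mm by 85 mm) begins 54 mm behind the grasp point. The pads swing forward as they close: fully open they stand 13 mm farther back than shut.
Start: joints at [-1.349, 0.181, 1.607, -0, 1.354, -0.206], TCP at [0.239, -0.523, 0.194] pointing down, gripper open.
Joint ranges: [-2.99, 2.99], [-0.89, 2.07], [0.3, 2.58], [-1.14, 4.28], [0, 2.63], [-3.12, 3.12]. Speed limits (rad/s): [2.57, 2.57, 3.01, 3.14, 3.14, 3.14].

### API

Orientations are given as a unit quaternion [w, x, y, z].
In Python, from bench import ctrl gives the robot as it stands.
- The arm moves only by the tool apply_moves, never from a script. Its argument "moves" is a list of rows, each an object with "jaw": the opening, from 0 (shut) to 1 (fully open); "offset": the shift along the tool's x, y, z in mm, a list of three; "rot": the turn, a rotation vector about the tool's x, y, z in degrees, a list of three. In form: [{"jaw": jaw, "offset": [dx, dy, dz], "rot": [ax, ay, az]}, ...]. A call has exactly 5 rows; each row shifts and turns the commanded pose from where the row before left it, along the tool's axes as they then stand; what a row does not reach is not made up. A row lasts 1/8 s, in which the tool goes at most 62.5 mm and 10.7 degrees, less where a joint would pass 70% of its speed; a pose out of reach is approached as far as the arm can. A call is refused whole if a number of a shift passes 62.5 or a number of a turn 10.7, either way. A call with a gripper value outside its range is refused whole. The fingers move at their own pace and stop on an object; the grip force is fixed at half the most. Time passes only in rows, so rows that do not move let the fingers close, or fill a call up. It gives the time, the measured TCP pose, the force, the opening and the grip force at its end, in the units of the state.
- ctrl.get_obs(): the state, without advancing time (a new reading comes with each control period).
- ctrl.camera(name): name is "scene" or "top" or "wrist"; returns (picture, depth): 400x640x3 uint8, red, green, blue; 400x640 float32, m along the optical axis (not along the pixel's ray), 0 where there is no reading.
- ctrl.camera_params(name): a dict with "K" (3x3 intrinsics, pixels), "cam_to_world" (4x4, takes a point from camera to world coordinates); the wrist camera has in their place "mount" (4x4, takes a point from camera to tool coordinates, whose origin is the TCP and whose axes are the flange's). Camera axes: x right, y down, z forward; pixel columns grow to the right and rows downward; lengths in m; the calibration is good to about 2 mm. A picture is of the moment at which its call begins: read the wrist's pose just before it. camera_params takes no time and is no camera call.
- ctrl.hand_in(): hands the job in; it is judged then, once.
Trained networks look in the newest picture that a camera, given by its name, has taken for a name from the list of things; names that differ only in an ending like _2 or _b are one class to them, and where a whole thing is asked for, a point or a joint stands for the part that bears it (a point fixed in the world has none). Each returns a list of dicts, best first, with "score" (0 to 1); they miss things now and then, are a little off and sometimes report something else, mostly with a low value. They report only what shows in the picture. A call takes as long as a camera call.
- ctrl.outline_of(camera, target): "region" (400x640 bool, what is visible of it) and "position" ([column, row] in pixels, amid what is visible of it).
The state is a dict: "time_s": time; "q": joint angles; "dq": joint speeds; "joint_efforts": joint torques, N m; "eef_pos": TCP position; "eef_rot": TCP orientation; "wrist_force": force on the tool from outside, world axes, zero at the start; "torque": the same for the moment, N m; "opening": opening from 0.0 (shut) to 1.0 (fully open); "grasp_force": force on a finger pad.
Only numpy, scipy, OpenCV 4.12 (cv2) and the standard library are available. Lean on these libraries where they do the work, as an engineer would, in place of code of your own. Each camera call takes 0.05 s, during which the arm holds its last target. There are 200 camera calls.

## Working session

There is one attempt and no reset: what is moved stays moved. The work goes in short steps, Python scripts to look and compute and a tool call to move; the robot and the scene stay as the last step left them, time stands still between calls to the robot, and variables do not carry over. Pictures are saved under pics/ and viewed, at most 10 in all, crops included, and the job is handed in when it is done.

Besides the shell and the picture viewer there is one more tool, called after ">>>" as name(argument=value, ...), one argument or row to a line, values as JSON. apply_moves: Moves the arm, as the interface text tells. Its arguments: {"type":"object","properties":{"moves":{"type":"array"}},"required":["moves"]}

```bash
mkdir -p pics; ls
cat > h.py <<'E'
import numpy as np,cv2
from bench import ctrl
from scipy.spatial.transform import Rotation as R
def world(cam,obs,depth,mask):
    p=ctrl.camera_params(cam);K=np.array(p["K"])
    if "mount" in p:
        T=np.eye(4);w=obs["eef_rot"];T[:3,:3]=R.from_quat([w[1],w[2],w[3],w[0]]).as_matrix();T[:3,3]=obs["eef_pos"];T=T@np.array(p["mount"])
    else:T=np.array(p["cam_to_world"])
    v,u=np.nonzero(mask&(depth>0));d=depth[v,u]
    P=np.c_[(u-K[0,2])/K[0,0]*d,(v-K[1,2])/K[1,1]*d,d]
    return P@T[:3,:3].T+T[:3,3]
E
python3 - <<'E'
from h import *
o=ctrl.get_obs();print(o)
im,d=ctrl.camera("top");cv2.imwrite("pics/top1.png",im[:,:,::-1])
print(ctrl.camera_params("top"))
for n in ["keysafe","dial_grip","cover_grip","call_bell","dip_white","dip_red"]:
    r=ctrl.outline_of("top",n)
    for k in r[:2]:
        P=world("top",o,d,k["region"]);print(n,k["score"],k["position"],len(P),np.median(P,0).round(4) if len(P) else 0, np.percentile(P,[1,99],axis=0).round(3).tolist())
        if n=="keysafe":
            Q=P[(P[:,2]>.035)&(P[:,2]<.06)];print(cv2.minAreaRect(Q[:,:2].astype(np.float32)))
        if n in("dial_grip","cover_grip"):
            Q=P[(P[:,2]>.07)];print(n,len(Q),cv2.minAreaRect(Q[:,:2].astype(np.float32)) if len(Q)>5 else 0)
E
```

```text
pics
{'time_s': 0.0, 'q': array([-1.34928615e+00,  1.81529834e-01,  1.60801915e+00,  1.02486203e-05,
        1.35379258e+00, -2.06315956e-01]), 'dq': array([ 1.88397163e-03,  1.58021356e-03, -1.87598477e-03,  1.52277407e-03,
        9.64897721e-05,  8.22087473e-04]), 'joint_efforts': array([-5.64927382e-05, -4.44870007e+01, -3.51338804e+01, -3.59056066e-04,
        8.95267760e-03, -1.18990121e-05]), 'eef_pos': array([ 0.23843596, -0.52255344,  0.19268513]), 'eef_rot': array([-8.74469085e-04,  9.77207574e-01,  2.12284228e-01, -1.64025700e-06]), 'wrist_force': array([-0.21221607,  0.00767881,  0.35781809]), 'torque': array([ 0.0286173 ,  0.01091187, -0.00874889]), 'grasp_force': 0.0, 'opening': 0.9996350577197204}
{'K': array([[472.8695838 ,   0.        , 310.63975934],
       [  0.        , 472.8695838 , 197.05748633],
       [  0.        ,   0.        ,   1.        ]]), 'cam_to_world': array([[ 0.30184182, -0.91968859,  0.25112628,  0.15935147],
       [-0.95335183, -0.29212892,  0.07603272, -0.04109884],
       [ 0.00343482, -0.26236155, -0.96496353,  1.58190214],
       [ 0.       
[... 569 characters left out ...]
06], [0.633, -0.346, 0.185]]
dial_grip 3 0
cover_grip 0.77 [344.0, 235.7] 419 [ 0.4746 -0.0579  0.0485] [[0.439, -0.092, 0.039], [0.514, -0.026, 0.083]]
cover_grip 46 ((0.3993684649467468, -0.05331287533044815), (0.013854913413524628, 0.1877872198820114), 85.36984252929688)
call_bell 0.72 [450.4, 272.3] 458 [ 0.4658 -0.4316  0.0367] [[0.435, -0.469, -0.001], [0.509, -0.403, 0.067]]
dip_white 0.86 [361.9, 209.9] 312 [ 0.5695 -0.0956  0.0321] [[0.538, -0.127, 0.025], [0.6, -0.064, 0.041]]
dip_red 0.63 [338.3, 198.7] 327 [ 0.5914 -0.0063  0.0315] [[0.559, -0.039, -0.002], [0.633, 0.026, 0.04]]
dip_red 0.52 [336.8, 228.1] 2511 [ 0.4788 -0.0314  0.045 ] [[0.4, -0.157, 0.02], [0.552, 0.088, 0.09]]
```

View pics/top1.png

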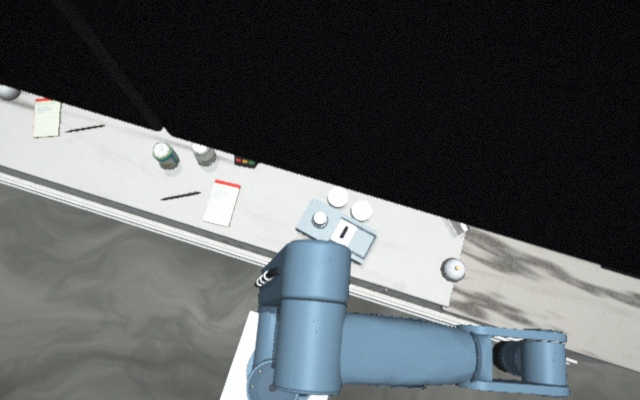

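The picture shows the safe at about (337,230) px. The dial is at (320,218), the rib at (344,232), and the cups are behind it. The box centre is near (0.479, -0.035) with a yaw of about -11°, so the dial axis should be near (0.491, 0.024).

>>> apply_moves(
  moves=[
    {"jaw":1,"offset":[45,-39,-6],"rot":[0,0,0]},
    {"jaw":1,"offset":[45,-39,-6],"rot":[0,0,0]},
    {"jaw":1,"offset":[45,-39,-6],"rot":[0,0,0]},
    {"jaw":1,"offset":[45,-39,-6],"rot":[0,0,0]},
    {"jaw":1,"offset":[45,-39,-6],"rot":[0,0,0]},
  ],
)

```text
time_s: 0.98
eef_pos: [0.3629, -0.2508, 0.224]
eef_rot: [0.0, 0.977, 0.212, 0.0]
wrist_force: [1.1, 0.3, 0.5]
opening: 1.002
grasp_force: 0.0
```

>>> apply_moves(
  moves=[
    {"jaw":1,"offset":[45,-39,0],"rot":[0,0,0]},
    {"jaw":1,"offset":[45,-39,0],"rot":[0,0,0]},
    {"jaw":1,"offset":[45,-39,0],"rot":[0,0,0]},
    {"jaw":1,"offset":[45,-39,0],"rot":[0,0,0]},
    {"jaw":1,"offset":[0,0,0],"rot":[0,0,0]},
  ],
)

```text
time_s: 1.6
eef_pos: [0.4622, -0.0319, 0.2237]
eef_rot: [-0.0, 0.976, 0.216, 0.0]
wrist_force: [0.2, -0.4, -0.5]
opening: 0.997
grasp_force: 0.0
```

```bash
cat > look.py <<'E'
from h import *
import sys
o=ctrl.get_obs();print({k:np.round(o[k],4).tolist() for k in("time_s","q","eef_pos","eef_rot","wrist_force","torque")})
im,d=ctrl.camera("wrist");cv2.imwrite(f"pics/{sys.argv[1]}.png",im[:,:,::-1])
P=world("wrist",o,d,np.ones(d.shape,bool))
np.save("P.npy",P)
top=P[(P[:,2]>.082)&(P[:,2]<.092)&(abs(P[:,0]-.491)<.05)&(abs(P[:,1]-.024)<.05)]
if len(top)>20: c,r=cv2.minEnclosingCircle(top[:,:2].astype(np.float32));print("dial",len(top),c,r,top.mean(0))
rib=P[(P[:,2]>.077)&(P[:,2]<.084)&(abs(P[:,0]-.473)<.04)&(abs(P[:,1]+.065)<.035)]
if len(rib)>20: print("rib",len(rib),cv2.minAreaRect(rib[:,:2].astype(np.float32)))
box=P[(P[:,2]>.042)&(P[:,2]<.048)]
if len(box)>20: print("box",len(box),cv2.minAreaRect(box[:,:2].astype(np.float32)))
E
python3 look.py w1
```

```text
{'time_s': 1.6, 'q': [-0.3268, -0.1039, 1.8399, 0.0009, 1.4054, 0.8093], 'eef_pos': [0.4622, -0.0319, 0.2237], 'eef_rot': [-0.0004, 0.9765, 0.2156, 0.0003], 'wrist_force': [0.1583, -0.3722, -0.5299], 'torque': [0.0111, -0.0091, 0.0322]}
dial 1484 (0.49400123953819275, 0.029157361015677452) 0.021457675844430923 [0.49446794 0.02897966 0.08832725]
rib 444 ((0.4759046733379364, -0.05883246287703514), (0.012454181909561157, 0.03979798033833504), 78.33805847167969)
box 16923 ((0.5286006927490234, -0.1963214874267578), (0.54807448387146, 0.2796398401260376), 78.37242126464844)
```

View pics/w1.png

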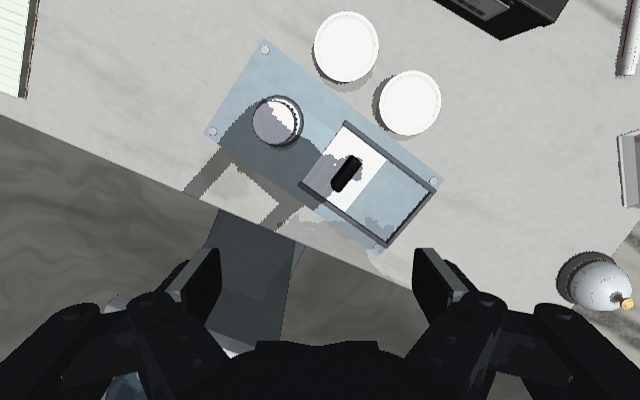

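The dial is at (277,120) px and the rib at (345,173), with rails flanking the cover. The dial–rib distance measures 89.8 mm, as specified. I'll centre over the dial next and descend partway.

>>> apply_moves(
  moves=[
    {"jaw":1,"offset":[27,-21,0],"rot":[0,0,0]},
    {"jaw":1,"offset":[27,-21,0],"rot":[0,0,0]},
    {"jaw":1,"offset":[0,0,40],"rot":[0,0,0]},
    {"jaw":1,"offset":[0,0,40],"rot":[0,0,0]},
    {"jaw":1,"offset":[0,0,0],"rot":[0,0,0]},
  ],
)

```text
time_s: 2.28
eef_pos: [0.4903, 0.0239, 0.1407]
eef_rot: [-0.001, 0.977, 0.211, -0.003]
wrist_force: [0.3, 0.8, 0.3]
opening: 1.0
grasp_force: 0.0
```

```bash
python3 look.py w2
```

```text
{'time_s': 2.275, 'q': [-0.1934, 0.0533, 1.8608, -0.0004, 1.2346, 0.9518], 'eef_pos': [0.4903, 0.0239, 0.1407], 'eef_rot': [-0.0012, 0.9774, 0.2113, -0.0033], 'wrist_force': [0.277, 0.7729, 0.3046], 'torque': [-0.0063, -0.0498, 0.0271]}
dial 2323 (0.4940488934516907, 0.02913130819797516) 0.02160882018506527 [0.49508808 0.02976417 0.0882178 ]
rib 696 ((0.47596362233161926, -0.05827867612242699), (0.012263314798474312, 0.04005463048815727), 79.4425277709961)
box 20858 ((0.5584621429443359, -0.05070951581001282), (0.2508052885532379, 0.27984166145324707), 78.3746109008789)
```

>>> apply_moves(
  moves=[
    {"jaw":1,"offset":[5.5,-3,30],"rot":[0,0,0]},
    {"jaw":1,"offset":[0,0,40],"rot":[0,0,0]},
    {"jaw":1,"offset":[0,0,14],"rot":[0,0,0]},
    {"jaw":0.65,"offset":[0,0,0],"rot":[0,0,0]},
    {"jaw":0.65,"offset":[0,0,0],"rot":[0,0,0]},
  ],
)

```text
time_s: 2.95
eef_pos: [0.4986, 0.0293, 0.0616]
eef_rot: [0.001, 0.977, 0.212, 0.001]
wrist_force: [0.5, 0.2, 0.5]
opening: 0.65
grasp_force: 0.0
```

```bash
python3 look.py w3
```

```text
{'time_s': 2.95, 'q': [-0.1793, 0.1778, 1.9048, -0.0001, 1.0558, 0.964], 'eef_pos': [0.4986, 0.0293, 0.0616], 'eef_rot': [0.0006, 0.9772, 0.2121, 0.0015], 'wrist_force': [0.4518, 0.2107, 0.4938], 'torque': [-0.008, -0.0375, -0.041]}
dial 4652 (0.4940001368522644, 0.029760627076029778) 0.02178886905312538 [0.49576578 0.03014187 0.08817458]
box 29119 ((0.552063524723053, -0.049407824873924255), (0.2520524859428406, 0.26638028025627136), 78.64041900634766)
```

View pics/w3.png

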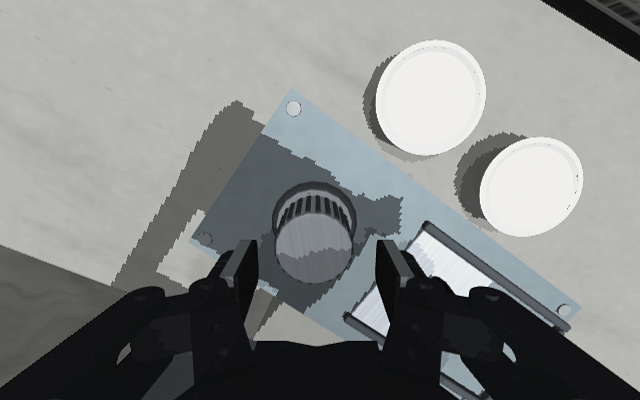

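The dial is at about (315,245) px, midway between the pads at 248 and 387. I'll correct the offset along the tool's x and let it settle.

>>> apply_moves(
  moves=[
    {"jaw":0.65,"offset":[-3,0,3],"rot":[0,0,0]},
    {"jaw":0.6,"offset":[0,0,0],"rot":[0,0,0]},
    {"jaw":0.6,"offset":[0,0,0],"rot":[0,0,0]},
    {"jaw":0.6,"offset":[0,0,0],"rot":[0,0,0]},
    {"jaw":0.6,"offset":[0,0,0],"rot":[0,0,0]},
  ],
)

```text
time_s: 3.62
eef_pos: [0.4942, 0.0286, 0.0566]
eef_rot: [0.0, 0.977, 0.212, -0.0]
wrist_force: [-0.0, 0.3, 0.2]
opening: 0.603
grasp_force: 0.0
```

```bash
python3 look.py w4
```

```text
{'time_s': 3.625, 'q': [-0.1824, 0.1792, 1.9155, -0.0, 1.047, 0.9605], 'eef_pos': [0.4942, 0.0286, 0.0566], 'eef_rot': [0.0, 0.9772, 0.2123, -0.0], 'wrist_force': [-0.0391, 0.3494, 0.1824], 'torque': [0.0054, -0.0226, -0.03]}
dial 4992 (0.4939199984073639, 0.029606755822896957) 0.021904366090893745 [0.49573769 0.03015996 0.08815666]
box 30985 ((0.5502272844314575, -0.04923923313617706), (0.25150415301322937, 0.26349180936813354), 78.42430877685547)
```

>>> apply_moves(
  moves=[
    {"jaw":0.45,"offset":[0,0,0],"rot":[0,0,0]},
    {"jaw":0.4,"offset":[0,0,0],"rot":[0,0,0]},
    {"jaw":0.4,"offset":[0,0,0],"rot":[0,0,0]},
    {"jaw":0.4,"offset":[0,0,0],"rot":[0,0,0]},
    {"jaw":0.4,"offset":[0,0,0],"rot":[0,0,0]},
  ],
)

```text
time_s: 4.3
eef_pos: [0.4942, 0.0286, 0.0566]
eef_rot: [0.0, 0.977, 0.212, -0.0]
wrist_force: [-0.3, 1.3, 0.0]
opening: 0.4
grasp_force: 0.0
```

```bash
cat > t.py <<'E'
from h import *
T=[];F=[];
for i in range(4):
    o=ctrl.get_obs();T.append(o["torque"]);F.append(o["wrist_force"])
    w=o["eef_rot"];psi=np.degrees(2*np.arctan2(w[2],w[1]))
    if i<3: ctrl.camera("wrist")
print("t %.2f psi %.2f Tz %.3f (%s) F %s pos %s q6 %.2f g %.1f op %.3f"%(o["time_s"],psi,np.mean(T,0)[2],np.round([x[2] for x in T],3),np.mean(F,0).round(2),o["eef_pos"].round(4),o["q"][5],o["grasp_force"],o["opening"]),"eff6",round(o["joint_efforts"][5],3), "Txy",np.mean(T,0)[:2].round(3))
E
python3 t.py
```

```text
t 4.45 psi 24.51 Tz 0.008 ([ 0.028 -0.011 -0.021  0.038]) F [-0.03  0.2  -0.07] pos [0.4942 0.0286 0.0566] q6 0.96 g 0.0 op 0.398 eff6 0.0 Txy [0.007 0.014]
```

>>> apply_moves(
  moves=[
    {"jaw":0,"offset":[0,0,0],"rot":[0,0,0]},
    {"jaw":0,"offset":[0,0,0],"rot":[0,0,0]},
    {"jaw":0,"offset":[0,0,0],"rot":[0,0,0]},
    {"jaw":0,"offset":[0,0,0],"rot":[0,0,0]},
    {"jaw":0,"offset":[0,0,0],"rot":[0,0,0]},
  ],
)

```text
time_s: 5.08
eef_pos: [0.4942, 0.0286, 0.0566]
eef_rot: [0.0, 0.977, 0.212, 0.0]
wrist_force: [-0.4, -0.1, 0.8]
opening: -0.003
grasp_force: 0.0
```

```bash
python3 t.py
```

```text
t 5.22 psi 24.51 Tz 0.006 ([ 0.046 -0.01  -0.044  0.033]) F [-0.21 -0.   -0.1 ] pos [0.4942 0.0286 0.0566] q6 0.96 g 0.0 op 0.000 eff6 -0.0 Txy [-0.015 -0.02 ]
```

```bash
python3 look.py w5
python3 - <<'E'
from h import *
print(ctrl.camera_params("wrist"))
im,d=ctrl.camera("scene");cv2.imwrite("pics/s1.png",im[:,:,::-1])
E
```

```text
{'time_s': 5.225, 'q': [-0.1825, 0.1791, 1.9156, 0.0, 1.0469, 0.9605], 'eef_pos': [0.4942, 0.0286, 0.0566], 'eef_rot': [-0.0, 0.9772, 0.2123, -0.0], 'wrist_force': [0.4535, 0.3029, -0.588], 'torque': [0.0108, -0.0394, 0.0325]}
dial 2793 (0.49416956305503845, 0.029474511742591858) 0.021655073389410973 [0.50222682 0.03345423 0.08791048]
rib 446 ((0.47759905457496643, -0.058277759701013565), (0.01215491071343422, 0.03727969154715538), 78.82100677490234)
box 30361 ((0.4804524779319763, -0.03454490005970001), (0.250794917345047, 0.12063828110694885), 78.36068725585938)
{'K': array([[320.31808281,   0.        , 316.42421085],
       [  0.        , 320.31808281, 198.12157483],
       [  0.        ,   0.        ,   1.        ]]), 'mount': array([[-2.10925475e-03, -9.63794637e-01, -2.66637299e-01,
         6.69454900e-02],
       [ 9.99997771e-01, -2.00820877e-03, -6.51631289e-04,
        -1.20674951e-04],
       [ 9.25753788e-05, -2.66638079e-01,  9.63796724e-01,
        -1.81745324e-01],
       [ 0.00000000e+00,  0.00000000e+00,  0.00000000e+00,
         1.00000000e+00]])}
```

View pics/w5.png

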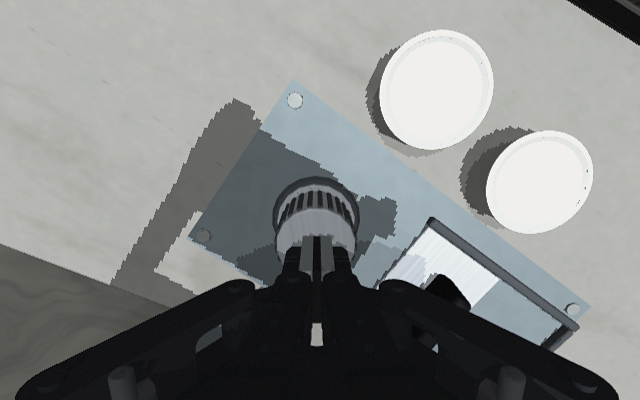

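View pics/s1.png

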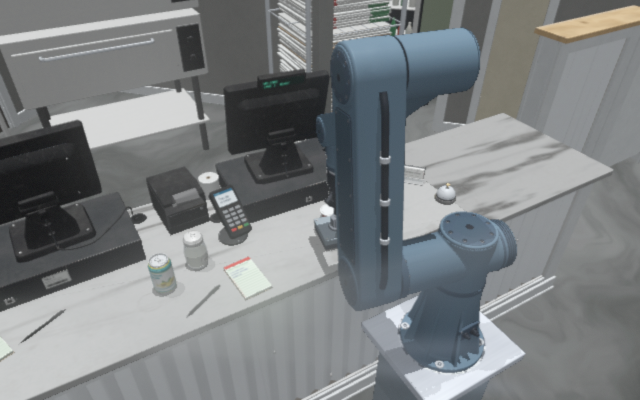

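The scene view (arm in front) doesn't resolve it. In w5 the shut fingers, tips near (316,240) px, overlap the dial's top. I'll measure where the fingers really are from the depth.

Run:
```python
from h import *
o=ctrl.get_obs()
im,d=ctrl.camera("wrist")
for c in (305,316,328):
  for v in range(170,330,8):
    m=np.zeros(d.shape,bool);m[v,c]=1
    P=world("wrist",o,d,m)
    if len(P):
        dx=P[0]-o["eef_pos"];a=np.radians(24.5)
        print(c,v,"d%.3f"%d[v,c],"tool x %.1f y %.1f z(world) %.1f"%(1e3*(dx[0]*np.cos(a)+dx[1]*np.sin(a)),1e3*(dx[0]*np.sin(a)-dx[1]*np.cos(a)),1e3*P[0][2]),im[v,c])
cv2.imwrite("pics/w5z.png",cv2.resize(im[160:340,220:420,::-1],None,fx=4,fy=3.3,interpolation=cv2.INTER_CUBIC)[:600,:800])
```

```text
305 170 d0.195 tool x 31.4 y -7.2 z(world) 45.7 [84 92 97]
305 178 d0.196 tool x 26.5 y -7.2 z(world) 46.0 [42 45 47]
305 186 d0.191 tool x 23.0 y -7.1 z(world) 52.2 [104 108 113]
305 194 d0.187 tool x 19.4 y -6.9 z(world) 57.4 [86 90 94]
305 202 d0.171 tool x 19.5 y -6.3 z(world) 74.6 [86 90 93]
305 210 d0.159 tool x 18.9 y -5.9 z(world) 86.7 [128 133 137]
305 218 d0.159 tool x 15.1 y -5.9 z(world) 87.9 [133 139 144]
305 226 d0.160 tool x 10.9 y -6.0 z(world) 87.9 [133 138 144]
305 234 d0.161 tool x 6.6 y -6.0 z(world) 87.8 [121 126 130]
305 242 d0.141 tool x 10.7 y -5.3 z(world) 107.5 [68 73 73]
305 250 d0.133 tool x 10.8 y -5.0 z(world) 116.1 [69 74 75]
305 258 d0.127 tool x 10.1 y -4.8 z(world) 122.1 [69 74 75]
305 266 d0.120 tool x 10.4 y -4.5 z(world) 129.5 [70 74 74]
305 274 d0.112 tool x 11.5 y -4.2 z(world) 137.5 [17 17 20]
305 282 d0.106 tool x 11.8 y -4.0 z(world) 143.4 [18 17 18]
305 290 d0.102 tool x 11.3 y -3.9 z(world) 147.5 [15 16 19]
305 298 d0.098 tool x 11.2 y -3.8 z(world) 151.8 [13 12 14]
305 306 d0.094 tool x 11.1 y -3.6 z(world) 155.8 [15 15 16]
305 314 d0.095 
[... 1793 characters left out ...]
 d0.161 tool x 6.7 y 5.5 z(world) 88.3 [ 98 101 105]
328 242 d0.142 tool x 10.3 y 4.9 z(world) 106.7 [69 73 74]
328 250 d0.134 tool x 10.3 y 4.6 z(world) 115.1 [68 73 74]
328 258 d0.127 tool x 10.0 y 4.3 z(world) 121.9 [70 74 74]
328 266 d0.121 tool x 10.2 y 4.1 z(world) 129.0 [69 73 74]
328 274 d0.114 tool x 10.8 y 3.9 z(world) 136.1 [15 15 17]
328 282 d0.108 tool x 10.8 y 3.7 z(world) 141.7 [17 17 20]
328 290 d0.102 tool x 11.5 y 3.4 z(world) 147.7 [14 16 16]
328 298 d0.098 tool x 11.4 y 3.3 z(world) 152.1 [16 18 18]
328 306 d0.094 tool x 11.6 y 3.1 z(world) 156.6 [15 16 17]
328 314 d0.096 tool x 8.0 y 3.2 z(world) 155.3 [18 19 20]
328 322 d0.109 tool x -2.6 y 3.7 z(world) 144.8 [17 17 20]
```

View pics/w5z.png

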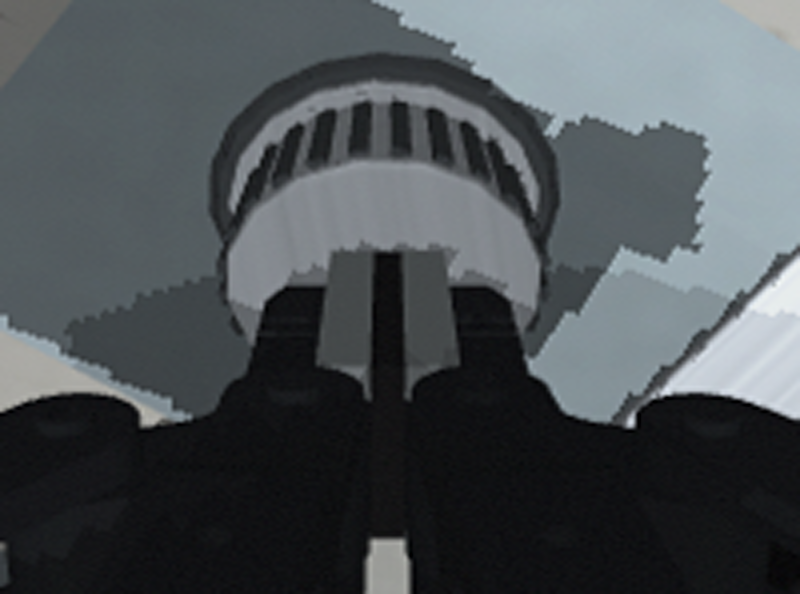

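The depth shows the real fingertips end at z≈0.102, about 46 mm above the reported TCP. They closed above the dial, and nothing was touched. I'll reopen and descend by what the depth shows, watching the force.

>>> apply_moves(
  moves=[
    {"jaw":1,"offset":[0,0,-5],"rot":[0,0,0]},
    {"jaw":0.9,"offset":[0,0,0],"rot":[0,0,0]},
    {"jaw":0.9,"offset":[0,0,0],"rot":[0,0,0]},
    {"jaw":0.9,"offset":[0,0,5],"rot":[0,0,0]},
    {"jaw":0.9,"offset":[0,0,10],"rot":[0,0,0]},
  ],
)

```text
time_s: 6.0
eef_pos: [0.4944, 0.0285, 0.0463]
eef_rot: [0.0, 0.977, 0.212, 0.0]
wrist_force: [0.5, -0.2, 0.1]
opening: 0.902
grasp_force: 0.0
```

```bash
python3 t.py
python3 - <<'E'
from h import *
print(ctrl.pinch_z)
o=ctrl.get_obs();im,d=ctrl.camera("wrist");a=np.radians(24.5)
P=world("wrist",o,d,np.ones(d.shape,bool))-o["eef_pos"]
t=np.c_[P[:,0]*np.cos(a)+P[:,1]*np.sin(a),P[:,0]*np.sin(a)-P[:,1]*np.cos(a),P[:,2]+o["eef_pos"][2]]*1e3
# near things (fingers): camera-range mask, lowest points per side
for s in(-1,1):
    q=t[(s*t[:,1]>24)&(s*t[:,1]<62)&(abs(t[:,0])<16)]
    for lo in range(40,150,10):
        r=q[(q[:,2]>=lo)&(q[:,2]<lo+10)]
        if len(r)>5:print(s,lo,len(r),r[:,:2].min(0).round(1),r[:,:2].max(0).round(1))
E
```

```text
t 6.15 psi 24.51 Tz 0.014 ([ 0.056 -0.018 -0.006  0.025]) F [-0.1  -0.18 -0.02] pos [0.4932 0.0287 0.0455] q6 0.96 g 0.0 op 0.902 eff6 -0.0 Txy [-0.007  0.029]
0.0187
-1 40 2979 [-16. -62.] [ 16.  -24.2]
-1 50 9 [ -4.1 -25.9] [  8.4 -24.4]
-1 90 168 [-11.7 -45.4] [ 10.8 -38.3]
-1 100 589 [-11.9 -52.4] [ 11.2 -38.1]
-1 110 747 [-11.9 -52.6] [ 11.3 -38. ]
-1 120 773 [-11.2 -52.4] [ 11.5 -37.9]
-1 130 761 [  0.3 -62. ] [ 14.1 -38. ]
-1 140 3855 [-13. -62.] [ 13.9 -34.1]
1 40 3003 [-16.  24.] [16. 62.]
1 50 13 [-4.2 24.3] [ 8.4 25.4]
1 90 172 [-11.8  37.8] [10.6 45.1]
1 100 605 [-11.5  37.6] [11.2 51.9]
1 110 742 [-11.8  37.8] [11.1 52.8]
1 120 770 [-11.6  37.8] [11.3 51.9]
1 130 776 [ 1.  37.8] [13.6 61.6]
1 140 3938 [-14.   33.7] [13.7 62. ]
```

>>> apply_moves(
  moves=[
    {"jaw":0.9,"offset":[0,0,12],"rot":[0,0,0]},
    {"jaw":0.9,"offset":[0,0,12],"rot":[0,0,0]},
    {"jaw":0.7,"offset":[0,0,11],"rot":[0,0,0]},
    {"jaw":0.65,"offset":[0,0,0],"rot":[0,0,0]},
    {"jaw":0.65,"offset":[0,0,0],"rot":[0,0,0]},
  ],
)

```text
time_s: 6.82
eef_pos: [0.4943, 0.0286, 0.0116]
eef_rot: [-0.0, 0.977, 0.212, -0.0]
wrist_force: [0.4, -0.3, -0.1]
opening: 0.644
grasp_force: 0.0
```

```bash
python3 t.py; python3 look.py w6;python3 - <<'E'
from h import *
o=ctrl.get_obs();im,d=ctrl.camera("wrist");a=np.radians(24.5)
P=world("wrist",o,d,np.ones(d.shape,bool))-o["eef_pos"]
t=np.c_[P[:,0]*np.cos(a)+P[:,1]*np.sin(a),P[:,0]*np.sin(a)-P[:,1]*np.cos(a),P[:,2]+o["eef_pos"][2]]*1e3
for s in(-1,1):
    q=t[(s*t[:,1]>20)&(s*t[:,1]<42)&(abs(t[:,0])<14)]
    for lo in range(40,100,4):
        r=q[(q[:,2]>=lo)&(q[:,2]<lo+4)]
        if len(r)>5:print(s,lo,len(r),r[:,:2].min(0).round(1),r[:,:2].max(0).round(1))
E
```

```text
t 6.97 psi 24.51 Tz -0.008 ([-0.003 -0.018 -0.026  0.013]) F [ 0.23  0.07 -0.24] pos [0.4947 0.0285 0.012 ] q6 0.96 g 0.0 op 0.647 eff6 -0.0 Txy [0.008 0.01 ]
{'time_s': 6.975, 'q': [-0.1825, 0.258, 1.9326, 0.0, 0.95, 0.9605], 'eef_pos': [0.4947, 0.0285, 0.012], 'eef_rot': [0.0002, 0.9772, 0.2123, 0.0004], 'wrist_force': [-0.0374, 0.465, -0.7884], 'torque': [-0.0273, 0.0352, 0.0128]}
dial 10241 (0.49985790252685547, 0.03134572133421898) 0.041581522673368454 [0.49671835 0.0303631  0.08795377]
rib 579 ((0.48139771819114685, -0.05850974842905998), (0.012119811028242111, 0.029613042250275612), 79.08680725097656)
box 37704 ((0.4804500341415405, -0.03474003076553345), (0.2513735890388489, 0.12076658755540848), 78.3594970703125)
-1 44 755 [-13.5 -42. ] [ 14.  -24.7]
-1 48 220 [ -7.  -40.6] [ 13.9 -20.3]
-1 52 129 [ -6.6 -28.3] [ 13.2 -20. ]
-1 56 79 [-11.3 -32.6] [ 10.4 -20.2]
-1 60 158 [-11.8 -40. ] [ 10.9 -20.1]
-1 64 182 [-11.7 -41.3] [ 10.9 -20.1]
-1 68 214 [-12.1 -41.6] [ 10.9 -20.1]
-1 72 232 [-11.6 -41.6] [ 10.8 -20.2]
-1 76 248 [-11.7 -41.8] [ 10.9 -20.3]
-1 80 284 [-11.8 -41.9] [ 11.  -20.1]
-1 84 347 [-11.3 -41.5] [ 11.1 -20. ]
-1 88 285 [-11.  -34.7] [ 11.2 -20. ]
-1 92 319 [ -5.6 -40.1] [ 11.6 -27.7]
-1 96 156 [  4.2 -41.8] [ 13.4 -29.5]
1 44 952 [-13.9  22.3] [14. 42.]
1 48 212 [-7.6 20. ] [13.8 40.9]
1 52 79 [-6.3 20. ] [10.4 27.7]
1 56 80 [-11.9  27.2] [10.3 33.5]
1 60 149 [-11.6  27.2] [10.9 39.9]
1 64 185 [-11.6  27.2] [10.9 41.1]
1 68 216 [-12.2  27.1] [10.8 41.2]
1 72 219 [-11.6  27.2] [10.8 41. ]
1 76 231 [-11.7  27.1] [10.9 41.2]
1 80 268 [-11.4  20.2] [10.9 41. ]
1 84 262 [-11.7  20. ] [11.  41.1]
1 88 257 [-11.5  26.8] [10.9 34.1]
1 92 315 [-5.3 27.2] [11.8 38.5]
1 96 155 [ 4.3 28.7] [13.3 41.1]
```

View pics/w6.png

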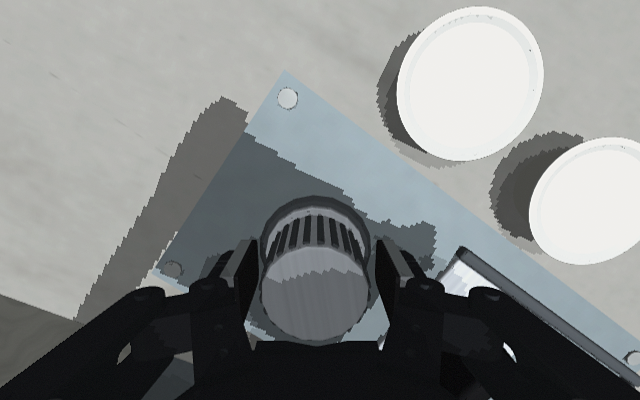

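The fingers now straddle the dial at (315,290) px, with pads at z≈58–85 mm. Close.

>>> apply_moves(
  moves=[
    {"jaw":0.5,"offset":[0,0,0],"rot":[0,0,0]},
    {"jaw":0.45,"offset":[0,0,0],"rot":[0,0,0]},
    {"jaw":0.3,"offset":[0,0,0],"rot":[0,0,0]},
    {"jaw":0.3,"offset":[0,0,0],"rot":[0,0,0]},
    {"jaw":0.3,"offset":[0,0,0],"rot":[0,0,0]},
  ],
)

```text
time_s: 7.7
eef_pos: [0.4941, 0.0292, 0.0122]
eef_rot: [-0.0, 0.977, 0.212, -0.0]
wrist_force: [-2.1, 2.6, 7.1]
opening: 0.468
grasp_force: 59.8
```

```bash
python3 t.py
```

```text
t 7.85 psi 24.51 Tz -0.051 ([-0.076 -0.031 -0.043 -0.053]) F [-2.67  2.47  6.75] pos [0.4941 0.0292 0.0122] q6 0.96 g 59.8 op 0.466 eff6 -0.03 Txy [0.459 0.463]
```

>>> apply_moves(
  moves=[
    {"jaw":0.3,"offset":[0,0,0],"rot":[0,0,-1]},
    {"jaw":0.3,"offset":[0,0,0],"rot":[0,0,-1]},
    {"jaw":0.3,"offset":[0,0,0],"rot":[0,0,-1]},
    {"jaw":0.3,"offset":[0,0,0],"rot":[0,0,-1]},
    {"jaw":0.3,"offset":[0,0,0],"rot":[0,0,0]},
  ],
)

```text
time_s: 8.48
eef_pos: [0.4941, 0.0291, 0.0122]
eef_rot: [-0.0, 0.969, 0.246, -0.0]
wrist_force: [-2.0, 2.0, 7.0]
opening: 0.466
grasp_force: 59.6
```

```bash
python3 t.py
```

```text
t 8.62 psi 28.50 Tz -0.076 ([-0.086 -0.073 -0.062 -0.083]) F [-2.38  2.21  6.92] pos [0.4941 0.0291 0.0122] q6 0.89 g 59.6 op 0.471 eff6 -0.061 Txy [0.456 0.464]
```

>>> apply_moves(
  moves=[
    {"jaw":0.3,"offset":[0,0,0],"rot":[0,0,-1]},
    {"jaw":0.3,"offset":[0,0,0],"rot":[0,0,-1]},
    {"jaw":0.3,"offset":[0,0,0],"rot":[0,0,-1]},
    {"jaw":0.3,"offset":[0,0,0],"rot":[0,0,-1]},
    {"jaw":0.3,"offset":[0,0,0],"rot":[0,0,0]},
  ],
)

```text
time_s: 9.25
eef_pos: [0.4941, 0.029, 0.0122]
eef_rot: [-0.0, 0.96, 0.28, -0.0]
wrist_force: [-2.3, 2.3, 5.7]
opening: 0.465
grasp_force: 59.6
```

```bash
python3 t.py
```

```text
t 9.40 psi 32.51 Tz 0.024 ([0.02  0.01  0.034 0.033]) F [-2.34  2.15  6.25] pos [0.4941 0.029  0.0122] q6 0.82 g 59.6 op 0.464 eff6 0.017 Txy [0.458 0.484]
```

>>> apply_moves(
  moves=[
    {"jaw":0.3,"offset":[0,0,0],"rot":[0,0,-1]},
    {"jaw":0.3,"offset":[0,0,0],"rot":[0,0,-1]},
    {"jaw":0.3,"offset":[0,0,0],"rot":[0,0,-1]},
    {"jaw":0.3,"offset":[0,0,0],"rot":[0,0,-1]},
    {"jaw":0.3,"offset":[0,0,0],"rot":[0,0,0]},
  ],
)

```text
time_s: 10.02
eef_pos: [0.4941, 0.029, 0.0122]
eef_rot: [-0.0, 0.95, 0.313, 0.0]
wrist_force: [-1.6, 2.2, 5.9]
opening: 0.467
grasp_force: 59.6
```

```bash
python3 t.py
```

```text
t 10.18 psi 36.53 Tz 0.121 ([0.124 0.113 0.136 0.11 ]) F [-1.72  1.73  5.61] pos [0.4942 0.029  0.0122] q6 0.75 g 59.6 op 0.467 eff6 0.1 Txy [0.5   0.447]
```

>>> apply_moves(
  moves=[
    {"jaw":0.3,"offset":[0,0,0],"rot":[0,0,-1]},
    {"jaw":0.3,"offset":[0,0,0],"rot":[0,0,-1]},
    {"jaw":0.3,"offset":[0,0,0],"rot":[0,0,-1]},
    {"jaw":0.3,"offset":[0,0,0],"rot":[0,0,-1]},
    {"jaw":0.3,"offset":[0,0,0],"rot":[0,0,0]},
  ],
)

```text
time_s: 10.8
eef_pos: [0.4942, 0.029, 0.0122]
eef_rot: [-0.0, 0.938, 0.346, 0.0]
wrist_force: [-1.3, 1.1, 6.0]
opening: 0.465
grasp_force: 59.6
```

```bash
python3 t.py
```

```text
t 10.95 psi 40.51 Tz -0.057 ([-0.052 -0.065 -0.047 -0.062]) F [-2.37  1.49  6.03] pos [0.4942 0.029  0.0122] q6 0.68 g 59.6 op 0.468 eff6 -0.042 Txy [0.386 0.442]
```

>>> apply_moves(
  moves=[
    {"jaw":0.3,"offset":[0,0,0],"rot":[0,0,-0.5]},
    {"jaw":0.3,"offset":[0,0,0],"rot":[0,0,-0.5]},
    {"jaw":0.3,"offset":[0,0,0],"rot":[0,0,-0.5]},
    {"jaw":0.3,"offset":[0,0,0],"rot":[0,0,-0.5]},
    {"jaw":0.3,"offset":[0,0,0],"rot":[0,0,0]},
  ],
)

```text
time_s: 11.58
eef_pos: [0.4942, 0.029, 0.0122]
eef_rot: [-0.0, 0.932, 0.362, 0.0]
wrist_force: [-2.0, 1.3, 5.9]
opening: 0.467
grasp_force: 59.6
```

```bash
python3 t.py
```

```text
t 11.72 psi 42.50 Tz -0.122 ([-0.169 -0.09  -0.07  -0.158]) F [-2.24  1.11  5.92] pos [0.4942 0.029  0.0122] q6 0.65 g 59.6 op 0.468 eff6 -0.1 Txy [0.353 0.443]
```

>>> apply_moves(
  moves=[
    {"jaw":0.3,"offset":[0,0,0],"rot":[0,0,-0.5]},
    {"jaw":0.3,"offset":[0,0,0],"rot":[0,0,-0.5]},
    {"jaw":0.3,"offset":[0,0,0],"rot":[0,0,-0.5]},
    {"jaw":0.3,"offset":[0,0,0],"rot":[0,0,0]},
    {"jaw":0.3,"offset":[0,0,0],"rot":[0,0,0]},
  ],
)

```text
time_s: 12.35
eef_pos: [0.4942, 0.0289, 0.0122]
eef_rot: [-0.0, 0.927, 0.375, 0.0]
wrist_force: [-3.2, 1.6, 6.8]
opening: 0.466
grasp_force: 59.6
```

```bash
python3 t.py
```

```text
t 12.50 psi 44.00 Tz -0.060 ([-0.109 -0.064 -0.025 -0.044]) F [-2.6   1.51  6.27] pos [0.4942 0.0289 0.0122] q6 0.62 g 59.6 op 0.464 eff6 -0.067 Txy [0.364 0.421]
```

>>> apply_moves(
  moves=[
    {"jaw":0.3,"offset":[0,0,0],"rot":[0,0,-1]},
    {"jaw":0.3,"offset":[0,0,0],"rot":[0,0,-1]},
    {"jaw":0.3,"offset":[0,0,0],"rot":[0,0,-1]},
    {"jaw":0.3,"offset":[0,0,0],"rot":[0,0,-1]},
    {"jaw":0.3,"offset":[0,0,0],"rot":[0,0,0]},
  ],
)

```text
time_s: 13.12
eef_pos: [0.4942, 0.0289, 0.0122]
eef_rot: [-0.0, 0.913, 0.407, 0.0]
wrist_force: [-2.0, 2.3, 6.5]
opening: 0.461
grasp_force: 59.6
```

```bash
python3 t.py
```

```text
t 13.28 psi 48.01 Tz 0.007 ([-0.022  0.068 -0.013 -0.003]) F [-1.85  1.75  6.41] pos [0.4942 0.0289 0.0122] q6 0.55 g 59.6 op 0.469 eff6 0.029 Txy [0.371 0.422]
```

>>> apply_moves(
  moves=[
    {"jaw":0.3,"offset":[0,0,0],"rot":[0,0,-1]},
    {"jaw":0.3,"offset":[0,0,0],"rot":[0,0,-1]},
    {"jaw":0.3,"offset":[0,0,0],"rot":[0,0,-1]},
    {"jaw":0.3,"offset":[0,0,0],"rot":[0,0,-1]},
    {"jaw":0.3,"offset":[0,0,0],"rot":[0,0,0]},
  ],
)

```text
time_s: 13.9
eef_pos: [0.4943, 0.0289, 0.0122]
eef_rot: [-0.0, 0.899, 0.439, 0.0]
wrist_force: [-1.0, 1.7, 5.3]
opening: 0.466
grasp_force: 59.6
```

```bash
python3 t.py
```

```text
t 14.05 psi 52.02 Tz 0.110 ([0.119 0.098 0.113 0.11 ]) F [-1.79  1.22  5.56] pos [0.4943 0.0289 0.0122] q6 0.48 g 59.6 op 0.472 eff6 0.112 Txy [0.337 0.449]
```

>>> apply_moves(
  moves=[
    {"jaw":0.3,"offset":[0,0,0],"rot":[0,0,-1]},
    {"jaw":0.3,"offset":[0,0,0],"rot":[0,0,-1]},
    {"jaw":0.3,"offset":[0,0,0],"rot":[0,0,-1]},
    {"jaw":0.3,"offset":[0,0,0],"rot":[0,0,0]},
    {"jaw":0.3,"offset":[0,0,0],"rot":[0,0,0]},
  ],
)

```text
time_s: 14.68
eef_pos: [0.4943, 0.0289, 0.0122]
eef_rot: [-0.0, 0.887, 0.462, 0.0]
wrist_force: [-1.2, 1.3, 5.0]
opening: 0.465
grasp_force: 59.6
```

```bash
python3 t.py
```

```text
t 14.82 psi 55.01 Tz -0.024 ([-0.012 -0.036 -0.027 -0.022]) F [-1.58  1.93  5.16] pos [0.4943 0.0289 0.0122] q6 0.43 g 59.7 op 0.469 eff6 -0.021 Txy [0.328 0.416]
```

>>> apply_moves(
  moves=[
    {"jaw":0.3,"offset":[0,0,0],"rot":[0,0,-0.5]},
    {"jaw":0.3,"offset":[0,0,0],"rot":[0,0,-0.5]},
    {"jaw":0.3,"offset":[0,0,0],"rot":[0,0,-0.5]},
    {"jaw":0.3,"offset":[0,0,0],"rot":[0,0,-0.5]},
    {"jaw":0.3,"offset":[0,0,0],"rot":[0,0,0]},
  ],
)

```text
time_s: 15.45
eef_pos: [0.4944, 0.0288, 0.0122]
eef_rot: [-0.0, 0.879, 0.477, 0.0]
wrist_force: [-1.7, 1.6, 5.0]
opening: 0.467
grasp_force: 59.6
```

```bash
python3 t.py
```

```text
t 15.60 psi 56.99 Tz -0.095 ([-0.071 -0.104 -0.094 -0.112]) F [-1.81  1.31  4.94] pos [0.4943 0.0288 0.0122] q6 0.39 g 59.6 op 0.462 eff6 -0.11 Txy [0.281 0.42 ]
```

>>> apply_moves(
  moves=[
    {"jaw":0.3,"offset":[0,0,0],"rot":[0,0,-0.5]},
    {"jaw":0.3,"offset":[0,0,0],"rot":[0,0,-0.5]},
    {"jaw":0.3,"offset":[0,0,0],"rot":[0,0,-0.5]},
    {"jaw":0.3,"offset":[0,0,0],"rot":[0,0,0]},
    {"jaw":0.3,"offset":[0,0,0],"rot":[0,0,0]},
  ],
)

```text
time_s: 16.23
eef_pos: [0.4944, 0.0288, 0.0122]
eef_rot: [-0.0, 0.872, 0.489, 0.0]
wrist_force: [-1.0, 1.2, 5.2]
opening: 0.468
grasp_force: 59.6
```

```bash
python3 t.py
```

```text
t 16.38 psi 58.50 Tz -0.066 ([-0.044 -0.076 -0.072 -0.071]) F [-1.04  1.44  4.86] pos [0.4944 0.0288 0.0122] q6 0.37 g 59.6 op 0.464 eff6 -0.077 Txy [0.294 0.417]
```

>>> apply_moves(
  moves=[
    {"jaw":0.3,"offset":[0,0,0],"rot":[0,0,-1]},
    {"jaw":0.3,"offset":[0,0,0],"rot":[0,0,-1]},
    {"jaw":0.3,"offset":[0,0,0],"rot":[0,0,-1]},
    {"jaw":0.3,"offset":[0,0,0],"rot":[0,0,-1]},
    {"jaw":0.3,"offset":[0,0,0],"rot":[0,0,0]},
  ],
)

```text
time_s: 17.0
eef_pos: [0.4944, 0.0288, 0.0122]
eef_rot: [-0.0, 0.855, 0.519, 0.0]
wrist_force: [-0.6, 1.0, 5.3]
opening: 0.465
grasp_force: 59.6
```

```bash
python3 t.py
```

```text
t 17.15 psi 62.52 Tz 0.020 ([ 0.005  0.043 -0.01   0.042]) F [-1.18  1.18  5.48] pos [0.4944 0.0288 0.0122] q6 0.30 g 59.6 op 0.464 eff6 0.02 Txy [0.297 0.419]
```

>>> apply_moves(
  moves=[
    {"jaw":0.3,"offset":[0,0,0],"rot":[0,0,-1]},
    {"jaw":0.3,"offset":[0,0,0],"rot":[0,0,-1]},
    {"jaw":0.3,"offset":[0,0,0],"rot":[0,0,-1]},
    {"jaw":0.3,"offset":[0,0,0],"rot":[0,0,-1]},
    {"jaw":0.3,"offset":[0,0,0],"rot":[0,0,0]},
  ],
)

```text
time_s: 17.77
eef_pos: [0.4944, 0.0288, 0.0122]
eef_rot: [0.0, 0.836, 0.549, 0.0]
wrist_force: [-1.3, 1.9, 5.2]
opening: 0.458
grasp_force: 59.6
```

```bash
python3 t.py
```

```text
t 17.93 psi 66.53 Tz 0.099 ([0.098 0.112 0.068 0.118]) F [-1.27  1.18  5.29] pos [0.4945 0.0288 0.0122] q6 0.23 g 59.6 op 0.462 eff6 0.103 Txy [0.317 0.388]
```

>>> apply_moves(
  moves=[
    {"jaw":0.3,"offset":[0,0,0],"rot":[0,0,-1]},
    {"jaw":0.3,"offset":[0,0,0],"rot":[0,0,-1]},
    {"jaw":0.3,"offset":[0,0,0],"rot":[0,0,-1]},
    {"jaw":0.3,"offset":[0,0,0],"rot":[0,0,0]},
    {"jaw":0.3,"offset":[0,0,0],"rot":[0,0,0]},
  ],
)

```text
time_s: 18.55
eef_pos: [0.4945, 0.0287, 0.0122]
eef_rot: [0.0, 0.822, 0.57, 0.0]
wrist_force: [-0.8, 0.3, 5.0]
opening: 0.467
grasp_force: 59.6
```

```bash
python3 t.py
```

```text
t 18.70 psi 69.52 Tz 0.010 ([ 0.005  0.029  0.047 -0.039]) F [-1.21  0.97  5.55] pos [0.4945 0.0288 0.0122] q6 0.18 g 59.6 op 0.471 eff6 0.01 Txy [0.288 0.357]
```

In the hollow near 69.7°. Small steps from here.

>>> apply_moves(
  moves=[
    {"jaw":0.3,"offset":[0,0,0],"rot":[0,0,-0.5]},
    {"jaw":0.3,"offset":[0,0,0],"rot":[0,0,-0.5]},
    {"jaw":0.3,"offset":[0,0,0],"rot":[0,0,-0.5]},
    {"jaw":0.3,"offset":[0,0,0],"rot":[0,0,-0.5]},
    {"jaw":0.3,"offset":[0,0,0],"rot":[0,0,0]},
  ],
)

```text
time_s: 19.32
eef_pos: [0.4945, 0.0287, 0.0122]
eef_rot: [-0.0, 0.812, 0.584, 0.0]
wrist_force: [-0.9, 1.1, 5.0]
opening: 0.468
grasp_force: 59.6
```

```bash
python3 t.py
```

```text
t 19.48 psi 71.47 Tz -0.280 ([-0.301 -0.277 -0.282 -0.258]) F [-0.95  1.35  5.27] pos [0.4946 0.0287 0.0122] q6 0.14 g 59.6 op 0.466 eff6 -0.287 Txy [0.262 0.379]
```

>>> apply_moves(
  moves=[
    {"jaw":0.3,"offset":[0,0,0],"rot":[0,0,-0.7]},
    {"jaw":0.3,"offset":[0,0,0],"rot":[0,0,0]},
    {"jaw":0.3,"offset":[0,0,0],"rot":[0,0,0]},
    {"jaw":0.3,"offset":[0,0,0],"rot":[0,0,0]},
    {"jaw":0.3,"offset":[0,0,0],"rot":[0,0,0]},
  ],
)

```text
time_s: 20.1
eef_pos: [0.4945, 0.0288, 0.0122]
eef_rot: [0.0, 0.808, 0.589, 0.0]
wrist_force: [-0.7, 0.9, 4.5]
opening: 0.466
grasp_force: 59.6
```

```bash
python3 t.py
```

```text
t 20.25 psi 72.17 Tz -0.318 ([-0.283 -0.314 -0.357 -0.319]) F [-0.64  0.89  4.65] pos [0.4946 0.0288 0.0122] q6 0.13 g 59.6 op 0.466 eff6 -0.31 Txy [0.216 0.344]
```

The torque is still rising (0.29 → 0.31 Nm) with no fall, so this is the stop, about 5–6 N on the peg. Going clockwise, the hollows should come at about 55, 40, ~24.5 and then the unknown fourth.

>>> apply_moves(
  moves=[
    {"jaw":0.3,"offset":[0,0,0],"rot":[0,0,5]},
    {"jaw":0.3,"offset":[0,0,0],"rot":[0,0,5]},
    {"jaw":0.3,"offset":[0,0,0],"rot":[0,0,5]},
    {"jaw":0.3,"offset":[0,0,0],"rot":[0,0,5.2]},
    {"jaw":0.3,"offset":[0,0,0],"rot":[0,0,0]},
  ],
)

```text
time_s: 20.88
eef_pos: [0.4943, 0.0289, 0.0122]
eef_rot: [-0.0, 0.899, 0.438, 0.0]
wrist_force: [-2.1, 1.4, 5.8]
opening: 0.464
grasp_force: 59.7
```

```bash
python3 t.py
```

```text
t 21.02 psi 52.02 Tz 0.094 ([0.105 0.084 0.11  0.077]) F [-2.28  1.53  6.19] pos [0.4943 0.0289 0.0122] q6 0.48 g 59.7 op 0.466 eff6 0.072 Txy [0.378 0.45 ]
```

>>> apply_moves(
  moves=[
    {"jaw":0.3,"offset":[0,0,0],"rot":[0,0,4]},
    {"jaw":0.3,"offset":[0,0,0],"rot":[0,0,4]},
    {"jaw":0.3,"offset":[0,0,0],"rot":[0,0,4]},
    {"jaw":0.3,"offset":[0,0,0],"rot":[0,0,3.5]},
    {"jaw":0.3,"offset":[0,0,0],"rot":[0,0,0]},
  ],
)

```text
time_s: 21.65
eef_pos: [0.4941, 0.029, 0.0121]
eef_rot: [-0.0, 0.95, 0.313, -0.0]
wrist_force: [-2.4, 2.7, 6.3]
opening: 0.467
grasp_force: 59.8
```

```bash
python3 t.py
```

```text
t 21.80 psi 36.52 Tz 0.051 ([0.054 0.063 0.028 0.061]) F [-2.43  2.13  6.72] pos [0.4942 0.029  0.0122] q6 0.75 g 59.8 op 0.464 eff6 0.059 Txy [0.459 0.484]
```

>>> apply_moves(
  moves=[
    {"jaw":0.3,"offset":[0,0,0],"rot":[0,0,2]},
    {"jaw":0.3,"offset":[0,0,0],"rot":[0,0,2]},
    {"jaw":0.3,"offset":[0,0,0],"rot":[0,0,2]},
    {"jaw":0.3,"offset":[0,0,0],"rot":[0,0,2]},
    {"jaw":0.3,"offset":[0,0,0],"rot":[0,0,0]},
  ],
)

```text
time_s: 22.42
eef_pos: [0.4941, 0.0291, 0.0122]
eef_rot: [-0.0, 0.969, 0.246, -0.0]
wrist_force: [-2.4, 3.0, 7.3]
opening: 0.465
grasp_force: 59.8
```

```bash
python3 t.py
```

```text
t 22.57 psi 28.50 Tz -0.124 ([-0.145 -0.111 -0.104 -0.135]) F [-3.03  2.76  7.17] pos [0.4941 0.0291 0.0122] q6 0.89 g 59.8 op 0.469 eff6 -0.108 Txy [0.45  0.527]
```

>>> apply_moves(
  moves=[
    {"jaw":0.3,"offset":[0,0,0],"rot":[0,0,1]},
    {"jaw":0.3,"offset":[0,0,0],"rot":[0,0,1]},
    {"jaw":0.3,"offset":[0,0,0],"rot":[0,0,0]},
    {"jaw":0.3,"offset":[0,0,0],"rot":[0,0,0]},
    {"jaw":0.3,"offset":[0,0,0],"rot":[0,0,0]},
  ],
)

```text
time_s: 23.2
eef_pos: [0.4941, 0.0291, 0.0122]
eef_rot: [-0.0, 0.973, 0.229, -0.0]
wrist_force: [-3.3, 3.2, 7.3]
opening: 0.465
grasp_force: 59.8
```

```bash
python3 t.py
```

```text
t 23.35 psi 26.50 Tz -0.157 ([-0.164 -0.106 -0.172 -0.185]) F [-2.83  2.59  7.13] pos [0.4941 0.0291 0.0122] q6 0.93 g 59.8 op 0.468 eff6 -0.139 Txy [0.459 0.504]
```

>>> apply_moves(
  moves=[
    {"jaw":0.3,"offset":[0,0,0],"rot":[0,0,1]},
    {"jaw":0.3,"offset":[0,0,0],"rot":[0,0,1]},
    {"jaw":0.3,"offset":[0,0,0],"rot":[0,0,0]},
    {"jaw":0.3,"offset":[0,0,0],"rot":[0,0,0]},
    {"jaw":0.3,"offset":[0,0,0],"rot":[0,0,0]},
  ],
)

```text
time_s: 23.98
eef_pos: [0.4941, 0.0291, 0.0122]
eef_rot: [-0.0, 0.977, 0.212, -0.0]
wrist_force: [-2.9, 3.2, 6.5]
opening: 0.467
grasp_force: 59.8
```

```bash
python3 t.py
```

```text
t 24.12 psi 24.52 Tz -0.022 ([-0.013 -0.008 -0.048 -0.021]) F [-3.2   3.11  7.52] pos [0.4941 0.0291 0.0122] q6 0.96 g 59.8 op 0.468 eff6 -0.029 Txy [0.47 0.49]
```

>>> apply_moves(
  moves=[
    {"jaw":0.3,"offset":[0,0,0],"rot":[0,0,1]},
    {"jaw":0.3,"offset":[0,0,0],"rot":[0,0,1]},
    {"jaw":0.3,"offset":[0,0,0],"rot":[0,0,1]},
    {"jaw":0.3,"offset":[0,0,0],"rot":[0,0,0]},
    {"jaw":0.3,"offset":[0,0,0],"rot":[0,0,0]},
  ],
)

```text
time_s: 24.75
eef_pos: [0.4941, 0.0292, 0.0122]
eef_rot: [-0.0, 0.982, 0.187, -0.0]
wrist_force: [-2.9, 2.7, 7.8]
opening: 0.468
grasp_force: 59.8
```

```bash
python3 t.py
```

```text
t 24.90 psi 21.53 Tz 0.075 ([0.084 0.091 0.037 0.086]) F [-2.67  2.62  7.36] pos [0.4941 0.0292 0.0122] q6 1.01 g 59.8 op 0.466 eff6 0.09 Txy [0.551 0.513]
```

>>> apply_moves(
  moves=[
    {"jaw":0.3,"offset":[0,0,0],"rot":[0,0,1]},
    {"jaw":0.3,"offset":[0,0,0],"rot":[0,0,1]},
    {"jaw":0.3,"offset":[0,0,0],"rot":[0,0,1]},
    {"jaw":0.3,"offset":[0,0,0],"rot":[0,0,1]},
    {"jaw":0.3,"offset":[0,0,0],"rot":[0,0,0]},
  ],
)

```text
time_s: 25.52
eef_pos: [0.494, 0.0292, 0.0122]
eef_rot: [-0.0, 0.988, 0.152, -0.0]
wrist_force: [-3.6, 2.4, 7.0]
opening: 0.467
grasp_force: 59.8
```

```bash
python3 t.py
```

```text
t 25.68 psi 17.52 Tz -0.001 ([ 0.023 -0.004 -0.02  -0.005]) F [-3.38  3.2   7.22] pos [0.494  0.0292 0.0122] q6 1.08 g 59.8 op 0.467 eff6 0.009 Txy [0.531 0.498]
```

>>> apply_moves(
  moves=[
    {"jaw":0.3,"offset":[0,0,0],"rot":[0,0,1]},
    {"jaw":0.3,"offset":[0,0,0],"rot":[0,0,1]},
    {"jaw":0.3,"offset":[0,0,0],"rot":[0,0,1]},
    {"jaw":0.3,"offset":[0,0,0],"rot":[0,0,1]},
    {"jaw":0.3,"offset":[0,0,0],"rot":[0,0,0]},
  ],
)

```text
time_s: 26.3
eef_pos: [0.494, 0.0293, 0.0122]
eef_rot: [-0.001, 0.993, 0.118, -0.0]
wrist_force: [-3.4, 3.8, 7.3]
opening: 0.466
grasp_force: 59.9
```

```bash
python3 t.py
```

```text
t 26.45 psi 13.51 Tz -0.103 ([-0.098 -0.073 -0.089 -0.153]) F [-2.95  3.26  7.15] pos [0.494  0.0293 0.0122] q6 1.15 g 59.9 op 0.462 eff6 -0.072 Txy [0.572 0.512]
```

>>> apply_moves(
  moves=[
    {"jaw":0.3,"offset":[0,0,0],"rot":[0,0,1]},
    {"jaw":0.3,"offset":[0,0,0],"rot":[0,0,1]},
    {"jaw":0.3,"offset":[0,0,0],"rot":[0,0,1]},
    {"jaw":0.3,"offset":[0,0,0],"rot":[0,0,0]},
    {"jaw":0.3,"offset":[0,0,0],"rot":[0,0,0]},
  ],
)

```text
time_s: 27.08
eef_pos: [0.494, 0.0293, 0.0122]
eef_rot: [-0.001, 0.996, 0.091, -0.0]
wrist_force: [-2.3, 2.7, 6.7]
opening: 0.466
grasp_force: 59.9
```

```bash
python3 t.py
```

```text
t 27.23 psi 10.50 Tz -0.127 ([-0.125 -0.103 -0.123 -0.157]) F [-2.75  3.76  7.11] pos [0.494  0.0293 0.0122] q6 1.20 g 59.9 op 0.464 eff6 -0.136 Txy [0.568 0.526]
```

>>> apply_moves(
  moves=[
    {"jaw":0.3,"offset":[0,0,0],"rot":[0,0,1]},
    {"jaw":0.3,"offset":[0,0,0],"rot":[0,0,0.5]},
    {"jaw":0.3,"offset":[0,0,0],"rot":[0,0,0]},
    {"jaw":0.3,"offset":[0,0,0],"rot":[0,0,0]},
    {"jaw":0.3,"offset":[0,0,0],"rot":[0,0,0]},
  ],
)

```text
time_s: 27.85
eef_pos: [0.494, 0.0293, 0.0122]
eef_rot: [-0.001, 0.997, 0.078, -0.0]
wrist_force: [-2.7, 3.0, 7.3]
opening: 0.467
grasp_force: 59.9
```

```bash
python3 t.py
```

```text
t 28.00 psi 9.00 Tz -0.168 ([-0.179 -0.172 -0.139 -0.18 ]) F [-3.17  3.63  7.84] pos [0.494  0.0293 0.0122] q6 1.23 g 59.9 op 0.464 eff6 -0.149 Txy [0.571 0.495]
```

>>> apply_moves(
  moves=[
    {"jaw":0.3,"offset":[0,0,0],"rot":[0,0,1]},
    {"jaw":0.3,"offset":[0,0,0],"rot":[0,0,0.5]},
    {"jaw":0.3,"offset":[0,0,0],"rot":[0,0,0]},
    {"jaw":0.3,"offset":[0,0,0],"rot":[0,0,0]},
    {"jaw":0.3,"offset":[0,0,0],"rot":[0,0,0]},
  ],
)

```text
time_s: 28.62
eef_pos: [0.494, 0.0293, 0.0122]
eef_rot: [-0.001, 0.998, 0.066, -0.0]
wrist_force: [-2.7, 3.7, 7.0]
opening: 0.468
grasp_force: 59.9
```

```bash
python3 t.py
```

```text
t 28.77 psi 7.52 Tz 0.057 ([0.093 0.013 0.059 0.064]) F [-3.03  3.97  7.37] pos [0.494  0.0293 0.0122] q6 1.26 g 59.9 op 0.470 eff6 0.042 Txy [0.647 0.476]
```

The dial is at the fourth hollow. I'll back off 0.4°, release and lift.

>>> apply_moves(
  moves=[
    {"jaw":0.3,"offset":[0,0,0],"rot":[0,0,-0.4]},
    {"jaw":0.3,"offset":[0,0,0],"rot":[0,0,0]},
    {"jaw":0.7,"offset":[0,0,0],"rot":[0,0,0]},
    {"jaw":0.7,"offset":[0,0,0],"rot":[0,0,0]},
    {"jaw":0.7,"offset":[0,0,0],"rot":[0,0,0]},
  ],
)

```text
time_s: 29.4
eef_pos: [0.4942, 0.0285, 0.0115]
eef_rot: [0.0, 0.998, 0.069, -0.0]
wrist_force: [0.5, 0.3, 0.3]
opening: 0.7
grasp_force: 0.0
```

>>> apply_moves(
  moves=[
    {"jaw":0.7,"offset":[0,0,-15],"rot":[0,0,0]},
    {"jaw":0.7,"offset":[0,0,-25],"rot":[0,0,0]},
    {"jaw":0.4,"offset":[0,0,-25],"rot":[0,0,5]},
    {"jaw":0,"offset":[0,0,0],"rot":[0,0,10]},
    {"jaw":0,"offset":[0,0,0],"rot":[0,0,4]},
  ],
)

```text
time_s: 30.02
eef_pos: [0.495, 0.0284, 0.0782]
eef_rot: [0.0, 0.995, -0.098, 0.001]
wrist_force: [0.4, -0.1, 0.6]
opening: 0.06
grasp_force: 0.0
```

```bash
python3 t.py; python3 look.py w7
```

```text
t 30.18 psi -11.01 Tz 0.003 ([-0.026  0.007  0.028  0.001]) F [-0.15 -0.04 -0.03] pos [0.4946 0.0285 0.0775] q6 1.58 g 0.0 op -0.002 eff6 0.248 Txy [0.011 0.028]
{'time_s': 30.175, 'q': [-0.1825, 0.1455, 1.9041, -0.0001, 1.0909, 1.5805], 'eef_pos': [0.4946, 0.0285, 0.0775], 'eef_rot': [0.0001, 0.9954, -0.096, 0.0006], 'wrist_force': [-0.2628, 0.2121, -0.5585], 'torque': [0.0152, 0.0201, 0.0015]}
dial 2897 (0.4941275715827942, 0.02951797842979431) 0.021651459857821465 [0.5003895  0.02832131 0.08810774]
rib 1356 ((0.47650736570358276, -0.05851004272699356), (0.012558492831885815, 0.039161790162324905), 79.2400131225586)
box 36336 ((0.48070043325424194, -0.034499987959861755), (0.25151607394218445, 0.12076422572135925), 78.23127746582031)
```

>>> apply_moves(
  moves=[
    {"jaw":0,"offset":[-1,28,0],"rot":[0,0,0]},
    {"jaw":0,"offset":[-1,28,0],"rot":[0,0,0]},
    {"jaw":0,"offset":[0,0,30],"rot":[0,0,0]},
    {"jaw":0,"offset":[0,0,15],"rot":[0,0,0]},
    {"jaw":0,"offset":[0,0,0],"rot":[0,0,0]},
  ],
)

```text
time_s: 30.85
eef_pos: [0.4802, -0.0254, 0.0305]
eef_rot: [-0.0, 0.995, -0.096, -0.002]
wrist_force: [0.3, 1.2, 0.6]
opening: -0.003
grasp_force: 0.0
```

```bash
python3 look.py w8
python3 - <<'E'
from h import *
o=ctrl.get_obs();im,d=ctrl.camera("wrist");a=np.radians(-11)
P=world("wrist",o,d,np.ones(d.shape,bool))-o["eef_pos"]
t=np.c_[P[:,0]*np.cos(a)+P[:,1]*np.sin(a),P[:,0]*np.sin(a)-P[:,1]*np.cos(a),P[:,2]+o["eef_pos"][2]]*1e3
for lo in range(44,130,6):
    r=t[(t[:,2]>=lo)&(t[:,2]<lo+6)&(abs(t[:,0])<14)&(abs(t[:,1])<45)]
    if len(r)>5:print(lo,len(r),np.percentile(r[:,:2],2,axis=0).round(1),np.percentile(r[:,:2],98,axis=0).round(1))
E
```

```text
{'time_s': 30.85, 'q': [-0.3004, 0.1979, 1.9593, 0.0, 0.9875, 1.4631], 'eef_pos': [0.4802, -0.0254, 0.0305], 'eef_rot': [-0.0003, 0.9954, -0.0962, -0.0015], 'wrist_force': [0.2627, 1.1741, 0.6085], 'torque': [0.0162, -0.0181, 0.0018]}
dial 6944 (0.49498552083969116, 0.012631748802959919) 0.03867272287607193 [0.49705527 0.0260818  0.08802045]
rib 1956 ((0.4782506823539734, -0.051600441336631775), (0.03273899853229523, 0.037413787096738815), 11.632250785827637)
box 49842 ((0.4807414412498474, -0.03437012434005737), (0.252027302980423, 0.120692677795887), 78.3898696899414)
44 2634 [-13.  -34.1] [13.6 16.5]
50 2093 [-12.7 -38. ] [13.7 27.6]
56 230 [-12.9 -39.9] [13.8 27.7]
62 255 [-12.9 -39.8] [13.5 27.7]
68 282 [-11.9 -40.1] [13.8 27.7]
74 558 [-12.3 -39.5] [13.5 39.1]
80 1692 [ -8.5 -38.1] [13.6 38.4]
86 1278 [ -5.5 -44.7] [13.2 12. ]
92 427 [  5.9 -12.9] [10.9 13.2]
98 342 [  6.1 -12.9] [11.  13.2]
104 715 [-10.9  -6. ] [11.2  6.4]
110 714 [ -9.6 -22.7] [13.3 21.4]
116 2151 [ -8.5 -31.5] [13.3 31.9]
122 4492 [ -8.5 -35.6] [12.7 35.7]
128 3055 [ -8.6 -39.8] [12.2 40.2]
```

View pics/w8.png

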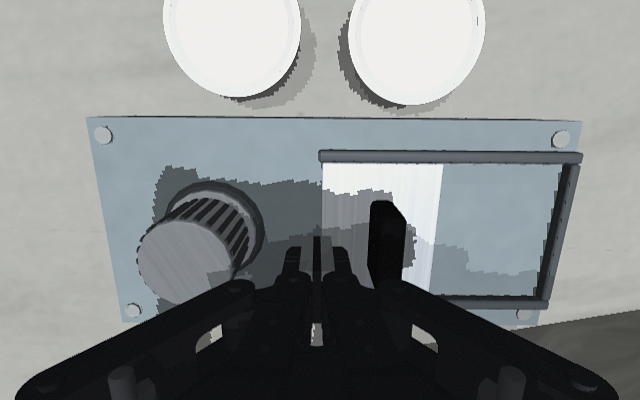

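The shut fingers at (316,250) px sit between the dial (190,260) and the rib (385,240), about 14 mm short of the rib's face. I'll lower and approach.

>>> apply_moves(
  moves=[
    {"jaw":0,"offset":[0,0,13],"rot":[0,0,0]},
    {"jaw":0,"offset":[0,8,0],"rot":[0,0,0]},
    {"jaw":0,"offset":[0,3,0],"rot":[0,0,0]},
    {"jaw":0,"offset":[0,0,0],"rot":[0,0,0]},
    {"jaw":0,"offset":[0,0,0],"rot":[0,0,0]},
  ],
)

```text
time_s: 31.58
eef_pos: [0.4795, -0.0369, 0.0188]
eef_rot: [0.0, 0.995, -0.097, 0.0]
wrist_force: [0.1, -1.1, -1.3]
opening: -0.003
grasp_force: 0.0
```

>>> apply_moves(
  moves=[
    {"jaw":0,"offset":[0,1,0],"rot":[0,0,0]},
    {"jaw":0,"offset":[0,1,0],"rot":[0,0,0]},
    {"jaw":0,"offset":[0,0.5,0],"rot":[0,0,0]},
    {"jaw":0,"offset":[0,0.5,0],"rot":[0,0,0]},
    {"jaw":0,"offset":[0,0,0],"rot":[0,0,0]},
  ],
)

```text
time_s: 32.2
eef_pos: [0.4788, -0.0396, 0.0186]
eef_rot: [-0.0, 0.995, -0.097, 0.0]
wrist_force: [-0.1, 2.0, -0.2]
opening: -0.002
grasp_force: 0.8
```

```bash
python3 t.py
```

```text
t 32.35 psi -11.09 Tz -0.007 ([-0.026 -0.014  0.012  0.001]) F [-0.34  1.13  0.31] pos [ 0.4788 -0.0397  0.0186] q6 1.43 g 0.8 op 0.003 eff6 -0.005 Txy [ 0.209 -0.025]
```

>>> apply_moves(
  moves=[
    {"jaw":0,"offset":[0,0.5,0],"rot":[0,0,0]},
    {"jaw":0,"offset":[0,0.5,0],"rot":[0,0,0]},
    {"jaw":0,"offset":[0,0,0],"rot":[0,0,0]},
    {"jaw":0,"offset":[0,0,0],"rot":[0,0,0]},
    {"jaw":0,"offset":[0,0,0],"rot":[0,0,0]},
  ],
)

```text
time_s: 32.98
eef_pos: [0.4786, -0.0408, 0.0186]
eef_rot: [0.0, 0.995, -0.097, 0.0]
wrist_force: [-0.3, 1.1, 0.5]
opening: 0.004
grasp_force: 0.5
```

```bash
python3 t.py
```

```text
t 33.12 psi -11.09 Tz -0.010 ([ 0.001  0.013 -0.011 -0.042]) F [0.15 0.98 0.77] pos [ 0.4786 -0.0407  0.0186] q6 1.43 g 0.5 op 0.001 eff6 -0.004 Txy [ 0.138 -0.015]
```

>>> apply_moves(
  moves=[
    {"jaw":0,"offset":[0,0.5,0],"rot":[0,0,0]},
    {"jaw":0,"offset":[0,0,0],"rot":[0,0,0]},
    {"jaw":0,"offset":[0,0,0],"rot":[0,0,0]},
    {"jaw":0,"offset":[0,0,0],"rot":[0,0,0]},
    {"jaw":0,"offset":[0,0,0],"rot":[0,0,0]},
  ],
)

```text
time_s: 33.75
eef_pos: [0.4785, -0.0412, 0.0186]
eef_rot: [-0.0, 0.995, -0.097, 0.0]
wrist_force: [0.0, 1.7, 0.6]
opening: 0.004
grasp_force: 0.7
```

```bash
python3 t.py
```

```text
t 33.90 psi -11.09 Tz -0.017 ([-0.032 -0.034 -0.     0.   ]) F [0.18 1.49 0.31] pos [ 0.4785 -0.0412  0.0186] q6 1.43 g 0.7 op -0.002 eff6 -0.005 Txy [ 0.193 -0.075]
```

Force is steady at the sliding level. Continue in 1 mm steps past the lock's play.

>>> apply_moves(
  moves=[
    {"jaw":0,"offset":[0,0.5,0],"rot":[0,0,0]},
    {"jaw":0,"offset":[0,0.5,0],"rot":[0,0,0]},
    {"jaw":0,"offset":[0,0,0],"rot":[0,0,0]},
    {"jaw":0,"offset":[0,0,0],"rot":[0,0,0]},
    {"jaw":0,"offset":[0,0,0],"rot":[0,0,0]},
  ],
)

```text
time_s: 34.52
eef_pos: [0.4782, -0.0422, 0.0186]
eef_rot: [0.0, 0.995, -0.097, -0.0]
wrist_force: [0.8, 0.4, 0.3]
opening: 0.001
grasp_force: 0.5
```

```bash
python3 t.py
```

```text
t 34.67 psi -11.09 Tz 0.006 ([-0.006 -0.022  0.026  0.024]) F [0.24 0.8  0.29] pos [ 0.4783 -0.0422  0.0186] q6 1.43 g 0.4 op -0.004 eff6 -0.003 Txy [ 0.118 -0.02 ]
```

>>> apply_moves(
  moves=[
    {"jaw":0,"offset":[0,0.5,0],"rot":[0,0,0]},
    {"jaw":0,"offset":[0,0.5,0],"rot":[0,0,0]},
    {"jaw":0,"offset":[0,0,0],"rot":[0,0,0]},
    {"jaw":0,"offset":[0,0,0],"rot":[0,0,0]},
    {"jaw":0,"offset":[0,0,0],"rot":[0,0,0]},
  ],
)

```text
time_s: 35.3
eef_pos: [0.4781, -0.0432, 0.0186]
eef_rot: [0.0, 0.995, -0.097, -0.0]
wrist_force: [0.8, 0.9, 0.9]
opening: 0.001
grasp_force: 0.6
```

```bash
python3 t.py
python3 - <<'E'
from h import *
o=ctrl.get_obs();im,d=ctrl.camera("wrist");a=np.radians(-11.5)
P=world("wrist",o,d,np.ones(d.shape,bool))-np.array([.494,.0295,0])
t=np.c_[P[:,0]*np.cos(a)+P[:,1]*np.sin(a),P[:,0]*np.sin(a)-P[:,1]*np.cos(a),P[:,2]]*1e3
r=t[(t[:,2]>77)&(t[:,2]<84)&(abs(t[:,1]-92)<15)&(t[:,0]>13)&(t[:,0]<20)]
print(len(r),np.percentile(r[:,1],[2,50,98]))
E
```

```text
t 35.45 psi -11.09 Tz 0.010 ([ 0.022 -0.052  0.051  0.02 ]) F [0.24 1.23 0.98] pos [ 0.4781 -0.0432  0.0186] q6 1.43 g 0.6 op 0.004 eff6 -0.005 Txy [ 0.148 -0.02 ]
544 [88.46277658 93.76934906 99.58461648]
```

The rib has moved about 4 mm, beyond the 1–3 mm play, at about 1 N, so it is unlocked.

>>> apply_moves(
  moves=[
    {"jaw":0,"offset":[0,1,0],"rot":[0,0,0]},
    {"jaw":0,"offset":[0,1,0],"rot":[0,0,0]},
    {"jaw":0,"offset":[0,2,0],"rot":[0,0,0]},
    {"jaw":0,"offset":[0,2,0],"rot":[0,0,0]},
    {"jaw":0,"offset":[0,3,0],"rot":[0,0,0]},
  ],
)

```text
time_s: 36.12
eef_pos: [0.4763, -0.0521, 0.0186]
eef_rot: [-0.0, 0.995, -0.097, -0.0]
wrist_force: [-0.2, 1.4, 0.7]
opening: 0.002
grasp_force: 0.8
```

>>> apply_moves(
  moves=[
    {"jaw":0,"offset":[0,5,0],"rot":[0,0,0]},
    {"jaw":0,"offset":[0,5,0],"rot":[0,0,0]},
    {"jaw":0,"offset":[0,5,0],"rot":[0,0,0]},
    {"jaw":0,"offset":[0,5,0],"rot":[0,0,0]},
    {"jaw":0,"offset":[0,5,0],"rot":[0,0,0]},
  ],
)

```text
time_s: 36.75
eef_pos: [0.4713, -0.0768, 0.0185]
eef_rot: [-0.0, 0.995, -0.097, -0.0]
wrist_force: [-1.8, 2.6, 1.3]
opening: -0.003
grasp_force: 0.9
```

>>> apply_moves(
  moves=[
    {"jaw":0,"offset":[0,5,0],"rot":[0,0,0]},
    {"jaw":0,"offset":[0,5,0],"rot":[0,0,0]},
    {"jaw":0,"offset":[0,3,0],"rot":[0,0,0]},
    {"jaw":0,"offset":[0,1,0],"rot":[0,0,0]},
    {"jaw":0,"offset":[0,0,0],"rot":[0,0,0]},
  ],
)

```text
time_s: 37.38
eef_pos: [0.4691, -0.0905, 0.0186]
eef_rot: [0.0, 0.995, -0.097, 0.0]
wrist_force: [-0.9, 0.2, -0.4]
opening: -0.003
grasp_force: 0.2
```

```bash
python3 t.py
cat > rib.py <<'E'
from h import *
o=ctrl.get_obs();im,d=ctrl.camera("wrist");a=np.radians(-11.5)
P=world("wrist",o,d,np.ones(d.shape,bool))-np.array([.494,.0295,0])
t=np.c_[P[:,0]*np.cos(a)+P[:,1]*np.sin(a),P[:,0]*np.sin(a)-P[:,1]*np.cos(a),P[:,2]]*1e3
r=t[(t[:,2]>77)&(t[:,2]<84)&(abs(t[:,1]-145)<20)&(t[:,0]>13)&(t[:,0]<20)]
print(len(r),np.percentile(r[:,1],[2,50,98]))
E
python3 rib.py
```

```text
t 37.52 psi -11.08 Tz -0.002 ([-0.013 -0.008 -0.028  0.044]) F [ 0.06  0.09 -0.31] pos [ 0.4692 -0.0905  0.0188] q6 1.32 g 0.0 op -0.002 eff6 0.0 Txy [0.036 0.009]
545 [136.66309336 141.95151622 147.76885988]
```

>>> apply_moves(
  moves=[
    {"jaw":0,"offset":[0,1,0],"rot":[0,0,0]},
    {"jaw":0,"offset":[0,1,0],"rot":[0,0,0]},
    {"jaw":0,"offset":[0,1,0],"rot":[0,0,0]},
    {"jaw":0,"offset":[0,0.5,0],"rot":[0,0,0]},
    {"jaw":0,"offset":[0,0,0],"rot":[0,0,0]},
  ],
)

```text
time_s: 38.2
eef_pos: [0.4686, -0.0932, 0.0187]
eef_rot: [-0.0, 0.995, -0.097, 0.0]
wrist_force: [2.4, 4.9, 1.5]
opening: -0.004
grasp_force: 2.6
```

```bash
python3 t.py; python3 rib.py
```

```text
t 38.35 psi -11.10 Tz 0.013 ([ 0.009 -0.001 -0.011  0.056]) F [2.52 4.75 1.42] pos [ 0.4686 -0.0932  0.0188] q6 1.32 g 2.6 op 0.002 eff6 0.01 Txy [ 0.716 -0.355]
548 [139.16919532 144.38582095 150.39962785]
```

The cover is at its end stop. Back off and lift clear.

>>> apply_moves(
  moves=[
    {"jaw":0,"offset":[0,-4,0],"rot":[0,0,0]},
    {"jaw":0,"offset":[0,-8,0],"rot":[0,0,0]},
    {"jaw":0,"offset":[0,0,-40],"rot":[0,0,0]},
    {"jaw":0,"offset":[0,0,-50],"rot":[0,0,0]},
    {"jaw":0,"offset":[0,0,0],"rot":[0,0,0]},
  ],
)

```text
time_s: 39.02
eef_pos: [0.4736, -0.083, 0.1126]
eef_rot: [0.001, 0.995, -0.096, 0.004]
wrist_force: [0.2, 0.2, -0.6]
opening: 0.003
grasp_force: 0.0
```

```bash
python3 t.py; python3 rib.py
python3 - <<'E'
from bench import ctrl
print(ctrl.hand_in())
E
```

```text
t 39.17 psi -11.08 Tz 0.014 ([0.018 0.003 0.018 0.018]) F [-0.08 -0.17 -0.52] pos [ 0.4698 -0.0815  0.1078] q6 1.34 g 0.0 op -0.001 eff6 0.005 Txy [-0.03   0.016]
189 [139.28370112 144.64697816 150.23403393]
the job is handed in; nothing more can be done
None
```

The job is handed in at about 39 s with no verdict shown: the dial went onto its stop and back four clicks, the cover measured open about 54–55 mm at its end stop, and the arm is clear.

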